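Index the reagent carousel to the dropper bottle

ROBOT

A 6-joint arm with a two-finger parallel gripper is mounted at the origin on a cart in front of the work surface, level with it; the furniture and walls round the work are solid. World frame = base frame: x ahead of the robot, y to its left, z up, the work surface at z = 0. Lengths are in m, angles in rad, forces in N, time in s.
With the tool pointing down it reaches from about 0.35 to 0.975 m from the base axis. Payload 4.9 kg.
Tool frame: the origin (TCP) lies midway between the tips of the shut fingers; the grasp point (between the pads) lies 19 mm behind it; z points along the fingers, y is the line along which they close (so a half turn about z gives the same grasp; the last joint's range is limited). The gripper opens to 85 mm and grips with 20 to 120 N. Pads are 22 mm wide; open, the fingers measure 114 mm over their backs; the gripper's body (76 mm by 85 mm) begins 54 mm behind the grasp point. The pads swing forward as they close: fully open they stand 13 mm farther back than shut.
Start: joints at [-1.228, 0.053, 1.613, -0, 1.476, -0.119], TCP at [0.278, -0.56, 0.231] pointing down, gripper open.
Joint ranges: [-3.01, 3.01], [-1.01, 2.22], [0.06, 2.58], [-1.02, 4.17], [0.09, 2.62], [-3.14, 3.14]. Speed limits (rad/s): [2.57, 2.57, 3.14, 3.14, 3.14, 3.14].

INTERFACE

Orientations are given as a unit quaternion [x, y, z, w].
In Python, from bench import env gives the robot as it stands.
- The arm moves only by the tool carry_out, never from a script. Its argument "plan" is a list that holds one entry, the list of rows, each a list of 7 numbers: the shift along the tool's x, y, z in m, then the turn, a rotation vector about the tool's x, y, z in rad, then the opening, from 0 (shut) to 1 (fully open). In form: [[[tx, ty, tz, rx, ry, rz, gripper], ...]]. A call has 1 to 10 rows; each row is the pose to reach, as a shift and turn from the pose commanded when the call began, along the tool's axes at that moment; what a row does not reach only later rows make up. A row lasts 1/8 s, in which the tool goes at most 62.5 mm and 10.7 degrees, less where a joint would pass 70% of its speed; a pose out of reach is approached as far as the arm can. A call with a gripper value outside its range is refused whole. The fingers move at their own pace and stop on an object; the grip force is fixed at half the most. Time passes only in rows, so rows that repeat a pose let the fingers close. It gives the time, the measured TCP pose, the force, the opening and the grip force at its end, in the units of the state.
- env.get_state(): the state, without advancing time (a new reading comes with each control period).
- env.get_image(name): name is "side" or "top" or "wrist"; returns (picture, depth): 480x640x3 uint8, blue, green, red; 480x640 float32, m along the optical axis (not along the pixel's ray), 0 where there is no reading.
- env.camera_model(name): a dict with "fx", "fy", "cx", "cy" (pixels), "rvec" (rotation vector, rad) and "tvec" (3), from world to camera coordinates, as OpenCV has them. Camera axes: x right, y down, z forward; pixel columns grow to the right and rows downward; lengths in m; the calibration is good to about 2 mm. A picture is of the moment at which its call begins: read the wrist's pose just before it. camera_model takes no time and is no camera call; for the wrist camera it gives the pose at the moment of the call.
- env.sign_off(): hands the job in; it is judged then, once.
The state is a dict: "t": time; "joints": joint angles; "joint_vel": joint speeds; "effort": joint torques, N m; "tool_pos": TCP position; "tcp_rot": TCP orientation; "ft_force": force on the tool from outside, world axes, zero at the start; "wrist_torque": the same for the moment, N m; "finger_gap": finger opening in m; "finger_force": force on a finger pad.
Only numpy, scipy, OpenCV 4.12 (cv2) and the standard library are available. Lean on these libraries where they do the work, as an engineer would, in place of code of your own. Each camera call takes 0.05 s, during which the arm holds its last target. There are 200 camera calls.

TASK

The reagent carousel stands with an empty pocket at its pointer. Grip the bar handle in its middle and turn the table one step, in whichever direction is needed, so that the slim dropper bottle (the one with the pointed nozzle) comes to the pointer and the table rests in its detent there; then let go. Leave both bottles standing in their pockets and do not touch them.

Things in the scene. Friction and masses are not known exactly. Their poses are not given: they have to be found in the camera images.
- dropper_bottle: slim white dropper bottle with a pointed nozzle, 30 mm diameter, 75 mm tall; origin at the centre of its underside. Stands loose in a pocket next to the empty one at the pointer, on either side. The table (white disc, 284 mm diameter, top 38 mm above the worktop) has six pockets every 60 degrees, centred 105 mm from the axis: collars 50 mm outside, 44 mm inside, 36 mm high.
- stout_bottle: stout brown bottle with a flat round cap 24 mm wide, 40 mm diameter, 82 mm tall; origin at the centre of its underside. Stands loose in the pocket on the other side of the empty one, so that turning the wrong way brings it to the pointer. Its top is 40 mm below the point handle_grip.
- handle_grip (a point): on the table's upright turning axis, within the grey bar handle, and turns with it. Bar: 70 mm long (x), 14 thick (y), 44 high, from 24 mm below to 20 above this point; 160 mm above the worktop. At the start its x is parallel to index_mark's x. The table turns both ways, detent every 60 degrees: about 0.25 N m to leave one; let go past half way, it draws itself into the next within a second.
- index_mark (a point): fixed; where the centre of the pocket at the pointer lies, on the table's top surface, 105 mm from the axis. x points from the pointer to the axis, z up. The pointer is a steel finger on an aluminium post 60 mm high, 60 to 96 mm from this point, away from the axis. The carousel's foot is fixed to the worktop (place and yaw vary).

How it is judged:
At the end, for the whole second after the job is handed in: The dropper bottle stands within 20 mm of the pointer's mark, the table is one step (60 degrees, within 10) from where it started, the stout bottle has gone round with it and stands within 20 mm of two steps from the mark; both bottles are upright within 10 degrees and at rest (horizontal distance between dropper_bottle and index_mark below 0.02 m and horizontal distance between stout_bottle and index_mark between 0.162 and 0.202 m and angle between the x axis of handle_grip and the x axis of index_mark, either way round between 0.873 and 1.222 rad and angle between each of dropper_bottle, stout_bottle's own z axis and vertical below 0.17 rad and linear speed of each of dropper_bottle, stout_bottle below 0.02 m/s); the robot touches nothing.
It fails at once if a bottle is tipped over 35 degrees (angle between any of dropper_bottle, stout_bottle's own z axis and vertical above 0.6 rad).
It fails at once if a bottle is lifted out of its pocket (height (world z) of any of dropper_bottle, stout_bottle above 0.065 m).
It fails at once if the robot touches a bottle (contact force between any of the fingers, the arm and dropper_bottle above 1 N or contact force between any of the fingers, the arm and stout_bottle above 1 N).
It also fails if it takes over 32 s, if anything falls off the work surface, if the arm or the gripper's body presses on something with over 40 N, if the wrist force passes 120 N, or if a joint passes its speed limit or range.

## Working session

There is one attempt and no reset: what is moved stays moved. The work goes in short steps, Python scripts to look and compute and a tool call to move; the robot and the scene stay as the last step left them, time stands still between calls to the robot, and variables do not carry over. Pictures are saved under pics/ and viewed, at most 10 in all, crops included, and the job is handed in when it is done.

Besides the shell and the picture viewer there is one more tool, called after ">>>" by a JSON object that holds its "fn" and its "kwargs". carry_out: Moves the arm, as the interface text tells. Its arguments: {"type":"object","properties":{"plan":{"type":"array","items":{"type":"array","items":{"type":"array","items":{"type":"number"}}}}},"required":["plan"]}

```bash
mkdir -p pics; cat > h.py <<'E'
import numpy as np,cv2
from bench import env
def cloud(n):
    m=env.camera_model(n); im,d=env.get_image(n)
    v,u=np.mgrid[:480,:640]
    c=np.stack([(u-m["cx"])/m["fx"]*d,(v-m["cy"])/m["fy"]*d,d],-1)
    R=cv2.Rodrigues(np.array(m["rvec"],float))[0]
    p=(c-np.array(m["tvec"]).ravel())@R
    p[d==0]=np.nan
    return im,p
E
python3 - <<'E'
from h import *
s=env.get_state();print(s)
for n in("top","side"):
    im,p=cloud(n);cv2.imwrite(f"pics/{n}0.png",im);np.save(f"{n}.npy",p)
E
```

```text
{'t': 0.0, 'joints': array([-1.22798726e+00,  5.33485286e-02,  1.61432975e+00,  7.57907404e-06,
        1.47604685e+00, -1.18970689e-01]), 'joint_vel': array([-1.80319649e-04,  5.70831144e-04, -1.54803052e-03, -1.38891995e-03,
       -4.75830567e-04,  6.00590526e-05]), 'effort': array([-7.22226059e-05, -3.93687522e+01, -3.70173812e+01, -1.15594535e-04,
        7.03882019e-03,  2.14540108e-05]), 'tool_pos': array([ 0.27826209, -0.55891119,  0.23004686]), 'tcp_rot': array([ 9.73462667e-01,  2.28843392e-01, -1.15334766e-04, -1.05998669e-03]), 'ft_force': array([ 0.5658814 , -0.69531382, -0.56772682]), 'wrist_torque': array([ 0.02657696,  0.00701338, -0.02411765]), 'finger_force': 0.0, 'finger_gap': 0.08528203692001383}
```

View pics/top0.png

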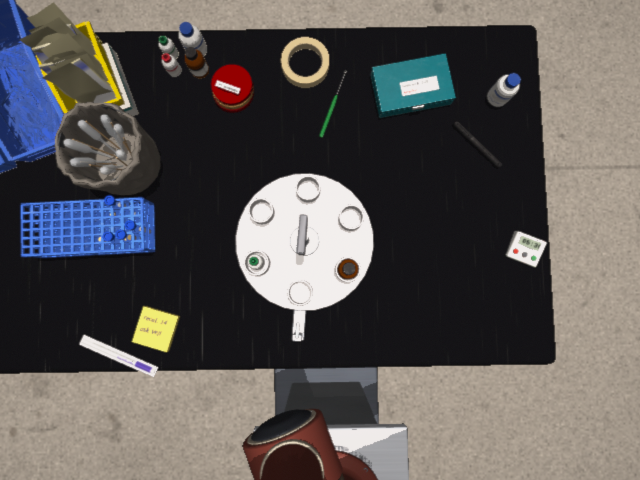

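View pics/side0.png

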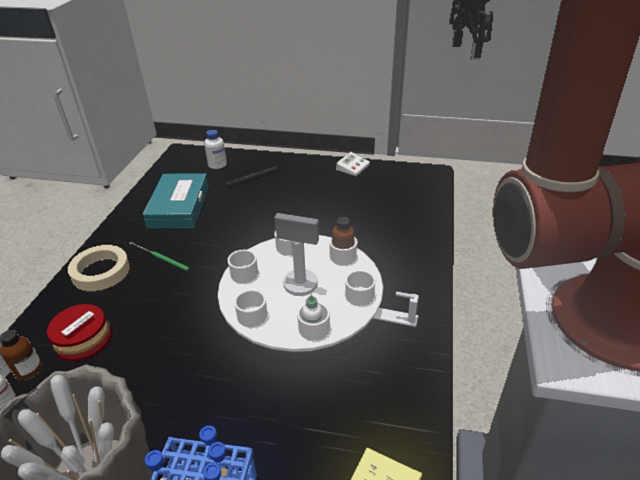

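The top view shows the empty pocket at the pointer (300,293). The dropper, with its green nozzle tip, is on the left (257,262) and the stout brown bottle on the right (347,269). The table therefore has to turn +60° (CCW seen from above). The side view agrees. Next I'll measure the bar and the axis.

```bash
python3 - <<'E'
from h import *
from scipy.spatial.transform import Rotation as Ro
p=np.load("top.npy")
def sel(p,lo,hi,box):
    u0,u1,v0,v1=box; q=p[v0:v1,u0:u1].reshape(-1,3); return q[(q[:,2]>lo)&(q[:,2]<hi)]
q=sel(p,.165,.2,(225,385,165,320)); r=cv2.minAreaRect(q[:,:2].astype(np.float32)); print("bar",len(q),np.median(q[:,2]),r)
d=sel(p,.03,.046,(225,385,165,320)); c=cv2.minEnclosingCircle(d[:,:2].astype(np.float32)); print("disc",c)
print("uv",p[262,257],p[269,347],p[293,300],p[325,299])
ps=np.load("side.npy"); q2=ps.reshape(-1,3); m=(np.hypot(*(q2[:,:2]-np.array(c[0])).T)<.06)&(q2[:,2]>.13)&(q2[:,2]<.2)
q2=q2[m]; print("side bar",len(q2),q2.min(0),q2.max(0),cv2.minAreaRect(q2[:,:2].astype(np.float32)))
s=env.get_state(); R=Ro.from_quat(s["tcp_rot"]);print(R.as_matrix().round(3))
E
```

```text
bar 319 0.17918563923567243 ((0.5345600843429565, 0.04569502919912338), (0.014044483192265034, 0.06994841992855072), 84.9030532836914)
disc ((0.5346032977104187, 0.04606461524963379), 0.14189784228801727)
uv [0.48947984 0.13459946 0.10204191] [ 0.47275976 -0.03614522  0.11906983] [0.42777521 0.05575122 0.03719442] [0.36510498 0.05778161 0.05721148]
side bar 1170 [0.49969889 0.03796211 0.13004102] [0.57009029 0.05796362 0.18288633] ((0.5349177122116089, 0.048025861382484436), (0.017491871491074562, 0.06996871531009674), 83.58528137207031)
[[ 0.895  0.446 -0.001]
 [ 0.446 -0.895  0.002]
 [ 0.    -0.002 -1.   ]]
```

>>> {"fn": "carry_out", "kwargs": {"plan": [[[0.5, -0.428, 0, 0, 0, 0.55, 1], [0.5, -0.428, 0, 0, 0, 0.55, 1], [0.5, -0.428, 0, 0, 0, 0.55, 1], [0.5, -0.428, 0, 0, 0, 0.55, 1], [0.5, -0.428, 0, 0, 0, 0.55, 1], [0.5, -0.428, 0, 0, 0, 0.55, 1], [0.5, -0.428, 0, 0, 0, 0.55, 1], [0.5, -0.428, 0, 0, 0, 0.55, 1], [0.5, -0.428, 0, 0, 0, 0.55, 1], [0.5, -0.428, 0, 0, 0, 0.55, 1]]]}}

```text
t: 1.35
tool_pos: [0.5227, 0.018, 0.231]
tcp_rot: [0.999, -0.044, -0.0, 0.0]
ft_force: [1.0, -0.4, 0.4]
finger_gap: 0.0857
finger_force: 0.0
```

>>> {"fn": "carry_out", "kwargs": {"plan": [[[0, 0, 0, 0, 0, 0, 1], [0, 0, 0, 0, 0, 0, 1]]]}}

```text
t: 1.6
tool_pos: [0.5221, 0.0159, 0.2307]
tcp_rot: [0.999, -0.044, -0.001, 0.0]
ft_force: [0.7, -0.8, -0.3]
finger_gap: 0.0853
finger_force: 0.0
```

```bash
python3 - <<'E'
from h import *
from scipy.spatial.transform import Rotation as Ro
im,p=cloud("wrist"); cv2.imwrite("pics/w0.png",im)
q=p.reshape(-1,3); q=q[(q[:,2]>.17)&(q[:,2]<.19)&(np.hypot(q[:,0]-.5346,q[:,1]-.0459)<.06)]
print(len(q), cv2.minAreaRect(q[:,:2].astype(np.float32)) if len(q) else 0)
s=env.get_state();R=Ro.from_quat(s["tcp_rot"]).as_matrix();print(s["tool_pos"],R.round(4),s["joints"])
print("shift",R.T@(np.array([.5346,.0459,.146])-s["tool_pos"]),"ytool yaw",np.degrees(np.arctan2(R[1,1],R[0,1])))
E
```

```text
4013 ((0.5354521870613098, 0.046468958258628845), (0.014287781901657581, 0.06965633481740952), 84.94145202636719)
[0.52204709 0.01525766 0.23088263] [[ 9.961e-01 -8.880e-02 -9.000e-04]
 [-8.880e-02 -9.961e-01 -3.000e-04]
 [-8.000e-04  4.000e-04 -1.000e+00]] [-1.13114428e-01 -1.95070225e-01  1.84886032e+00 -4.11524960e-04
  1.48861545e+00  1.54659981e+00]
shift [ 0.00985314 -0.03166879  0.0848622 ] ytool yaw -95.09266678715353
```

View pics/w0.png

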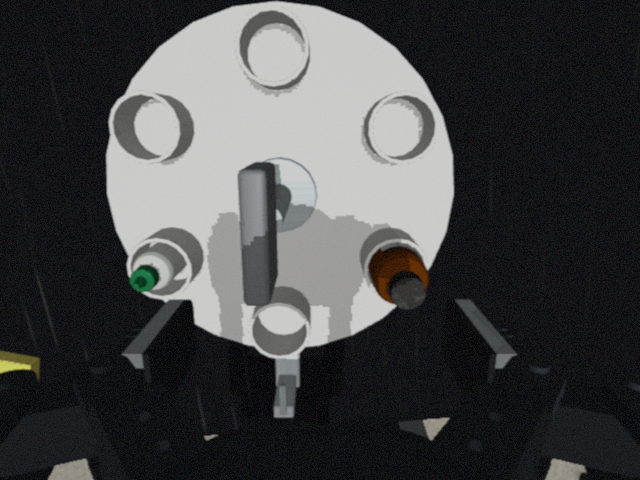

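The wrist view shows the bar at (258,235), with the dropper left (145,275) and the stout bottle right (405,280). That matches the top-view fit. Next: align, go down and grip.

>>> {"fn": "carry_out", "kwargs": {"plan": [[[0.0103, -0.032, 0, 0, 0, 0, 1], [0.0103, -0.032, 0, 0, 0, 0, 1], [0.0103, -0.032, 0.03, 0, 0, 0, 1], [0.0103, -0.032, 0.06, 0, 0, 0, 1], [0.0103, -0.032, 0.085, 0, 0, 0, 1], [0.0103, -0.032, 0.085, 0, 0, 0, 1], [0.0103, -0.032, 0.085, 0, 0, 0, 0], [0.0103, -0.032, 0.085, 0, 0, 0, 0], [0.0103, -0.032, 0.085, 0, 0, 0, 0], [0.0103, -0.032, 0.085, 0, 0, 0, 0]]]}}

```text
t: 2.9
tool_pos: [0.5359, 0.0466, 0.1471]
tcp_rot: [0.999, -0.044, 0.001, 0.0]
ft_force: [-3.6, -2.3, 2.4]
finger_gap: 0.0131
finger_force: 58.9
```

>>> {"fn": "carry_out", "kwargs": {"plan": [[[0, 0, 0, 0, 0, 0, 0], [0, 0, 0, 0, 0, 0, 0], [0, 0, 0, 0, 0, 0, 0]]]}}

```text
t: 3.28
tool_pos: [0.5358, 0.0466, 0.1471]
tcp_rot: [0.999, -0.044, 0.0, 0.0]
ft_force: [-1.8, -3.2, 5.1]
finger_gap: 0.0134
finger_force: 60.5
```

>>> {"fn": "carry_out", "kwargs": {"plan": [[[0, 0, 0, 0, 0, -0.03, 0], [0, 0, 0, 0, 0, -0.08, 0], [0, 0, 0, 0, 0, -0.14, 0], [0, 0, 0, 0, 0, -0.2, 0], [0, 0, 0, 0, 0, -0.26, 0], [0, 0, 0, 0, 0, -0.32, 0], [0, 0, 0, 0, 0, -0.38, 0], [0, 0, 0, 0, 0, -0.44, 0], [0, 0, 0, 0, 0, -0.5, 0], [0, 0, 0, 0, 0, -0.56, 0]]]}}

```text
t: 4.53
tool_pos: [0.5359, 0.0465, 0.1471]
tcp_rot: [0.972, 0.235, 0.0, 0.0]
ft_force: [-1.4, -2.8, 6.0]
finger_gap: 0.0131
finger_force: 60.5
```

>>> {"fn": "carry_out", "kwargs": {"plan": [[[0, 0, 0, 0, 0, -0.06, 0], [0, 0, 0, 0, 0, -0.12, 0], [0, 0, 0, 0, 0, -0.18, 0], [0, 0, 0, 0, 0, -0.24, 0], [0, 0, 0, 0, 0, -0.3, 0], [0, 0, 0, 0, 0, -0.36, 0], [0, 0, 0, 0, 0, -0.42, 0], [0, 0, 0, 0, 0, -0.46, 0], [0, 0, 0, 0, 0, -0.487, 0], [0, 0, 0, 0, 0, -0.487, 0]]]}}

```text
t: 5.78
tool_pos: [0.5359, 0.0464, 0.1471]
tcp_rot: [0.887, 0.461, 0.0, 0.001]
ft_force: [-0.9, -3.0, 5.9]
finger_gap: 0.0131
finger_force: 60.5
```

```bash
python3 - <<'E'
from h import *
from scipy.spatial.transform import Rotation as Ro
im,p=cloud("wrist"); cv2.imwrite("pics/w1.png",im)
s=env.get_state();R=Ro.from_quat(s["tcp_rot"]).as_matrix();print(s["tool_pos"],s["ft_force"],s["wrist_torque"],s["finger_gap"])
print("ytool yaw",np.degrees(np.arctan2(R[1,1],R[0,1])))
E
```

```text
[0.53590519 0.04642055 0.14711795] [-1.03047371 -3.24593071  5.63006191] [-0.3912343   0.32233756 -0.01593232] 0.013414431734069318
ytool yaw -35.06939427943846
```

View pics/w1.png

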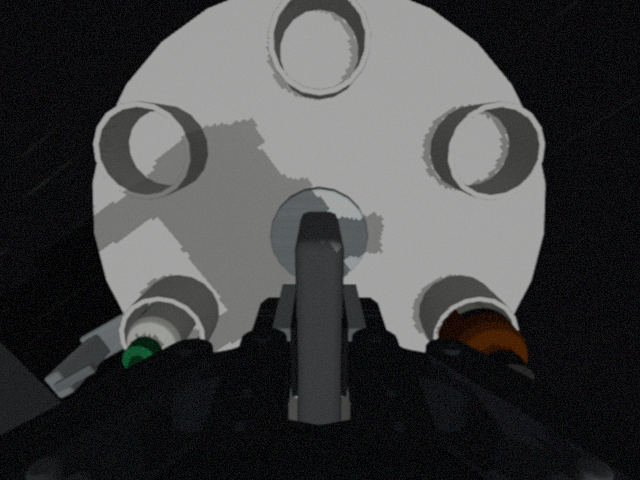

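The bar is held at (320,320) and the dropper now stands at the pointer (140,350). The tool has turned exactly 60°, so I'll release and rise.

>>> {"fn": "carry_out", "kwargs": {"plan": [[[0, 0, 0, 0, 0, 0, 0.5], [0, 0, 0, 0, 0, 0, 1], [0, 0, 0, 0, 0, 0, 1], [0, 0, 0, 0, 0, 0, 1], [0, 0, 0, 0, 0, 0, 1], [0, 0, -0.03, 0, 0, 0, 1], [0, 0, -0.07, 0, 0, 0, 1], [0, 0, -0.12, 0, 0, 0, 1], [0, 0, -0.16, 0, 0, 0, 1], [0, 0, -0.16, 0, 0, 0, 1]]]}}

```text
t: 7.08
tool_pos: [0.5374, 0.0468, 0.3114]
tcp_rot: [0.887, 0.461, 0.004, 0.002]
ft_force: [-0.8, -0.2, -0.1]
finger_gap: 0.0852
finger_force: 0.0
```

>>> {"fn": "carry_out", "kwargs": {"plan": [[[0, 0, 0, 0, 0, 0, 1], [0, 0, 0, 0, 0, 0, 1], [0, 0, 0, 0, 0, 0, 1], [0, 0, 0, 0, 0, 0, 1]]]}}

```text
t: 7.58
tool_pos: [0.5353, 0.0469, 0.3055]
tcp_rot: [0.887, 0.461, -0.001, -0.0]
ft_force: [0.5, 0.5, -0.0]
finger_gap: 0.0852
finger_force: 0.0
```

```bash
python3 - <<'E'
from h import *
im,p=cloud("wrist"); cv2.imwrite("pics/w2.png",im)
q=p.reshape(-1,3); q=q[np.hypot(q[:,0]-.535,q[:,1]-.0462)<.142]
b=q[(q[:,2]>.17)&(q[:,2]<.19)]; print("bar",cv2.minAreaRect(b[:,:2].astype(np.float32)))
t=q[(q[:,2]>.085)&(q[:,2]<.125)&(np.hypot(q[:,0]-.535,q[:,1]-.0462)>.08)]
for n,m in(("y>",t[:,1]>0),("y<",t[:,1]<0)): print(n,m.sum(),t[m].mean(0),t[m].max(0))
a=np.radians(-5.1);A=np.array([.535,.0462]);print("mark",A-.105*np.array([np.cos(a),np.sin(a)]))
print(env.get_state()["t"])
E
```

```text
bar ((0.535453200340271, 0.04679415374994278), (0.06948667764663696, 0.013706705532968044), 54.672122955322266)
y> 497 [0.43363266 0.05913893 0.09630878] [0.44304415 0.0701713  0.11058402]
y< 1646 [ 0.5789046  -0.04180842  0.10505353] [ 0.59885999 -0.02761071  0.12012792]
mark [0.43041569 0.0555339 ]
7.625
```

View pics/w2.png

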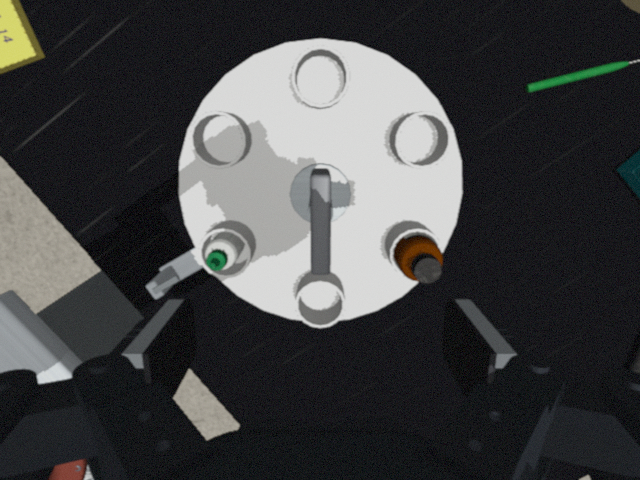

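The dropper stands upright at the pointer (220,250), about 5 mm from the mark. The stout bottle is upright at (418,260), the bar sits at 54.7° and the gripper is clear.

```bash
python3 -c "
from bench import env
print(env.sign_off())"
```

```text
the job is handed in; nothing more can be done
None
```

I turned the carousel one step (+60°) and let go: the dropper bottle stands about 5 mm from the pointer's mark, both bottles are upright in their pockets, and the job is handed in (no verdict was returned).

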